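Lift the stud from the rinse pot with sprung tongs and press it home in the holder

ROBOT

A 7-joint arm with a two-finger parallel gripper is mounted at the origin on the work surface; the furniture and walls round the work are solid. World frame = base frame: x ahead of the robot, y to its left, z up, the work surface at z = 0. Lengths are in m, angles in rad, forces in N, time in s.
With the tool pointing down it reaches from about 0.35 to 0.9 m from the base axis. Payload 19.9 kg.
Tool frame: the origin (TCP) lies between the finger pads; the fingertips stand 19 mm ahead of it and the grasp point (between the pads) is the TCP; z points along the fingers, y is the direction in which the jaws open and shut (so a half turn about z gives the same grasp; the last joint's range is limited). The gripper opens to 94 mm and grips with 3 to 60 N. Pads are 16 mm wide; open, the fingers measure 119 mm over their backs; the gripper's body (75 mm by 177 mm) begins 78 mm behind the grasp point.
Start: joints at [-1.153, 0.417, -0.01, 1.614, 0.005, 1.111, -0.053], TCP at [0.277, 0.56, 0.224] pointing down, gripper open.
Joint ranges: [-2.81, 2.81], [-0.39, 2.02], [-1.27, 1.25], [0.06, 2.57], [-1.19, 4.33], [0.19, 2], [-2.82, 2.82]. Speed limits (rad/s): [1.89, 1.89, 2.39, 2.39, 3.01, 3.01, 3.01].

INTERFACE

Orientations are given as a 3x3 rotation matrix whose columns are the frame's x, y, z axes.
In Python, from rig import robot gives the robot as it stands. Calls block until the motion is done:
- robot.move_ptp(position, orientation): joint-space move of the TCP to a pose.
- robot.move_linear(position, velocity=0.15, frame=None, threshold=None): straight line of the TCP; frame=None keeps the orientation; velocity is the mean speed in m/s. With threshold (N) it stops when the force on the tool has changed by that much, and returns True; else False.
- robot.goto_joints(angles): joint-space move.
- robot.gripper_to(opening): finger opening in m; the grip force is fixed at half the most; returns when the fingers have stopped.
- robot.pause(seconds).
- robot.ik(position, orientation): joint angles nearest the present ones, or None.
- robot.get_state(): the state.
- robot.grab_frame(name): name is "side" or "top" or "wrist"; returns the picture (420x560x3 uint8, red, green, blue); there is no depth.
- robot.camera_info(name): a dict with "fx", "fy", "cx", "cy" (pixels), "dist" ([k1, k2, p1, p2, k3] as OpenCV has them; the pictures are not rectified), "rvec" (rotation vector, rad) and "tvec" (3), from world to camera coordinates, as OpenCV has them. Camera axes: x right, y down, z forward; pixel columns grow to the right and rows downward; lengths in m; the calibration is good to about 2 mm. A picture is of the moment at which its call begins: read the wrist's pose just before it. camera_info takes no time and is no camera call; for the wrist camera it gives the pose at the moment of the call.
A pose or a line that the arm cannot do raises robot.PlanningError and nothing moves.
- robot.sign_off(): hands the job in, once; it reports no verdict.
The state is a dict: "time": time; "qpos": joint angles; "joint_vel": joint speeds; "effort": joint torques, N m; "ee_pos": TCP position; "tool_rot": TCP orientation; "force": force on the tool from outside, world axes, zero at the start; "moment": the same for the moment, N m; "opening": finger opening in m.
Only numpy, scipy, OpenCV 4.12 (cv2) and the standard library are available. Lean on these libraries where they do the work, as an engineer would, in place of code of your own. Each camera call takes 0.05 s, during which the arm holds its last target. There are 200 camera calls.

TASK

Take the sprung tongs out of their wooden stand, squeeze them on the neck of the brass stud in the steel rinse pot and lift it out. Still with the tongs, push the stud past the spring catch into the bore of the steel holder block and press it firmly, but without forcing, right down on the bottom; then let it go and put the tongs back upright in their stand. Do not touch the stud with the gripper itself, pinch it no harder than needed, and leave the other things on the bench alone.

Things in the scene. Friction and masses are not known exactly. Their poses are not given: they have to be found in the camera images.
- tongs_grip (a point): grip point of the loose steel tongs (90 g, 112 mm tall, upright in the stand, tips down): midway between their finger plates. z points from tips to bow, y is the line along which the arms close. Plates: 14 mm wide in x, 30 mm tall, centred at this height; outer faces 40 mm apart at rest, 34 mm when the tips hold the stud's neck. Bow top 37 mm above, tips' undersides 76 mm below this point.
- tongs_tip (a point): point midway between the two tips of the tongs, 73 mm below the grip point, half-way up the tips; axes as tongs_grip. Tips are 6 mm high and 12 mm wide in x, each with a V notch facing inward that fits the stud's 10 mm neck.
- tongs_left (a joint): how far each arm of the tongs is squeezed in, rad (both arms move alike): 0 at rest (tips 32 mm apart), 0.11 closed on the stud's neck, 0.16 the stop. Tip gap = 32 mm - 200 mm x value; plates' outer faces 40 mm - 56 mm x value apart. The spring pushes each plate out with about 5 N at rest, 7 N when closed on the neck: loosely squeezed tongs are held by it, let go they spring open.
- tongs: the same tongs as a whole; origin on their middle line at the level of the tips' undersides, 76 mm below the grip point, same axes.
- stand_in (a point): centre of the floor inside the fixed wooden tongs stand, an open-topped box: inside 22 mm (x) by 54 mm (y), floor 6 mm and rim 45 mm above the bench, foot 60 x 80 mm. Its y is the long side, along which the arms of the standing tongs close. The tips rest on the floor.
- pot_in (a point): centre of the floor inside the fixed round steel rinse pot: floor 4 mm above the bench, inside diameter 76 mm, outside 80 mm, rim 55 mm above the bench.
- stud_center (a point): centre, half-way up, of the loose brass stud (about 40 g, 34 mm tall, z along its axis) that stands on the pot's floor. From its foot up: barrel 16 mm in diameter, 20 mm tall, narrowed to 12 mm over its lowest 4 mm; neck 10 mm in diameter, 20 to 30 mm above the foot; button head 14 mm in diameter, 30 to 34 mm. Foot 17 mm below this point, middle of the neck 8 mm above it.
- stud: the same stud as a whole; origin at the centre of its foot. Neck and head are meant for the tongs, not for the gripper; pinching it with more than about 25 N a side would mark it.
- holder_mouth (a point): centre of the mouth of the upright bore in the fixed steel holder block (56 x 56 mm, top 40 mm above the bench, on a 90 x 56 mm foot). Bore 18 mm in diameter, 3 mm chamfer, 16 mm deep to the seat: a stud that is home stands 18 mm proud. A sprung ball in the bore's +y wall, 7 mm down, drags on the barrel and holds the stud wherever it is let go: pushing it down takes about 2 to 6 N.
- seat: the flat steel seat at the bottom of the holder's bore; origin on the bore's axis, 16 mm below the seat's top face. A stud pressed firmly home bears on it with some 5 to 15 N; more than 25 N would mark it.
- felt_marker: felt marker, 136 mm long, lying; a bystander to be left alone; origin at the centre of its underside.
- hex_key: black hexagon key, 88 mm long, lying; a bystander to be left alone; origin at the centre of its underside.
- flux_jar: screw-top jar, 38 mm in diameter, 61 mm tall; a bystander to be left alone; origin at the centre of its underside.
- findings_dish: round dish, 68 mm across, 19 mm tall; a bystander to be left alone; origin at the centre of its underside.

How it is judged:
On the way, in this order (a step that is already met when the one before it is completed fails the run):
1. the tongs are lifted out of their stand (height (world z) of tongs above 0.05 m), for 0.2 s.
2. the stud is held in the tongs clear above the pot's rim (height (world z) of stud above 0.058 m and contact force between tongs and stud above 0.5 N and distance between tongs_tip and stud_center below 0.02 m), for 0.2 s.
3. the stud is pressed home: down on the seat in the bore with at least 4 N (contact force between stud and seat above 4 N and horizontal distance between stud_center and holder_mouth below 0.003 m and contact force between tongs and stud above 0.5 N), for 0.15 s.
At the end, for the whole second after the job is handed in: The stud is in the holder's bore, within 1.5 mm of the seat, within 3 mm of the bore's axis and upright (within 7 degrees), untouched by the tongs; the tongs stand in their stand with their tips on its floor, leaning less than 14 degrees; all is at rest (horizontal distance between stud_center and holder_mouth below 0.003 m and z of stud in the frame of holder_mouth below -0.0145 m and angle between stud's own z axis and vertical below 0.12 rad and horizontal distance between tongs and stand_in below 0.02 m and height (world z) of tongs below 0.012 m and angle between tongs's own z axis and vertical below 0.25 rad and contact force between tongs and stud below 0.05 N and linear speed of each of tongs, stud below 0.03 m/s).
It fails at once if the gripper's fingers touch the stud (contact force between the fingers and stud above 0.5 N).
It fails at once if the tongs pinch or push the stud with more than 60 N in all (contact force between tongs and stud above 60 N).
It fails at once if the stud is forced down on the seat with more than 25 N (contact force between stud and seat above 25 N).
It fails at once if a bystander is moved more than 30 mm (distance of any of felt_marker, hex_key, flux_jar, findings_dish from where it was at the start of the episode above 0.03 m).
It also fails if it takes over 64 s, if anything falls off the work surface, if the arm or the gripper's body presses on something with over 40 N, if the wrist force passes 120 N, or if a joint passes its speed limit or range.

## Working session

There is one attempt and no reset: what is moved stays moved. The work goes in short steps, each a Python script; the robot and the scene stay as the last script left them, time stands still between calls to the robot, and variables do not carry over. Pictures are saved under pics/ and viewed, about 8 in all and at most 12, crops included, and the job is handed in when it is done.

```bash
ls; mkdir -p pics
cat > h.py <<'E'
import numpy as np, cv2
from rig import robot
def save(n,f): cv2.imwrite(f'pics/{f}.png', cv2.cvtColor(robot.grab_frame(n),cv2.COLOR_RGB2BGR))
def ray(info,uv):
    K=np.array([[info['fx'],0,info['cx']],[0,info['fy'],info['cy']],[0,0,1]])
    p=cv2.undistortPoints(np.array([[uv]],float),K,np.array(info['dist']))[0,0]
    R=cv2.Rodrigues(np.array(info['rvec'],float))[0];t=np.array(info['tvec'],float).ravel()
    return -R.T@t, R.T@np.array([p[0],p[1],1])
def onz(info,uv,z):
    c,d=ray(info,uv); return c+d*(z-c[2])/d[2]
def proj(info,P):
    K=np.array([[info['fx'],0,info['cx']],[0,info['fy'],info['cy']],[0,0,1]])
    return cv2.projectPoints(np.array(P,float).reshape(-1,3),np.array(info['rvec'],float),np.array(info['tvec'],float),K,np.array(info['dist']))[0][:,0]
def down(yaw): # jaw axis y at angle yaw from world y
    c,s=np.cos(yaw),np.sin(yaw)
    y=np.array([-s,c,0]);z=np.array([0,0,-1.]);x=np.cross(y,z)
    return np.column_stack([x,y,z])
E
python3 - <<'E'
from h import *
for n in('top','side','wrist'): print(n,robot.camera_info(n))
s=robot.get_state();print(s['time'],s['tool_rot'],s['opening'])
a=robot.grab_frame('top');b=robot.grab_frame('side')
for n,i in(('top0',a),('side0',b)):
    i=cv2.cvtColor(i,cv2.COLOR_RGB2BGR);cv2.imwrite(f'pics/{n}.png',i);cv2.imwrite(f'pics/{n}_v.png',cv2.resize(i,(800,600),interpolation=cv2.INTER_CUBIC))
E
```

```text
pics
top {'fx': 444.49566423418185, 'fy': 444.49566423418185, 'cx': 281.1367897015073, 'cy': 213.8108769305798, 'dist': array([-0.01064679,  0.        ,  0.        ,  0.        ,  0.        ]), 'rvec': array([ 2.18490031, -2.135764  ,  0.17007239]), 'tvec': array([-0.01254863,  0.49331189,  1.04255683])}
side {'fx': 389.9590586485722, 'fy': 389.9590586485722, 'cx': 279.04288796380695, 'cy': 211.84092220757057, 'dist': array([-0.05580917,  0.        ,  0.        ,  0.        ,  0.        ]), 'rvec': array([ 2.04998783, -0.11036409,  0.03904642]), 'tvec': array([-0.4572246 ,  0.10914518,  1.06968867])}
wrist {'fx': 323.33216315852064, 'fy': 323.33216315852064, 'cx': 278.5466064366108, 'cy': 206.20123189076682, 'dist': array([-0.06875852,  0.        ,  0.        ,  0.        ,  0.        ]), 'rvec': array([-2.45212198, -1.52206204, -0.2226506 ]), 'tvec': array([-0.62507927, -0.02855193,  0.39231928])}
0.0 [[-8.96147027e-01  4.43757015e-01 -4.67354726e-04]
 [ 4.43757255e-01  8.96146344e-01 -1.10862370e-03]
 [-7.31413166e-05 -1.20088189e-03 -9.99999276e-01]] 0.09366697769773506
```

View pics/top0_v.png

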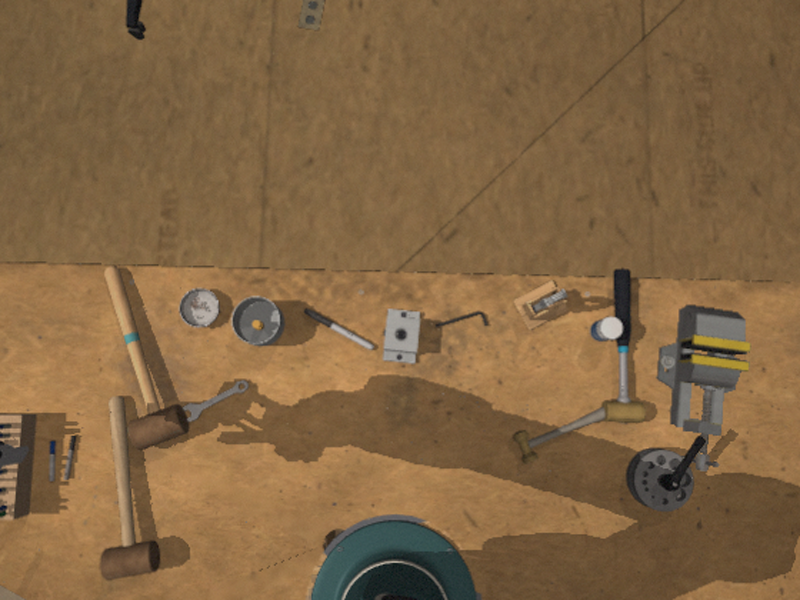

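View pics/side0_v.png

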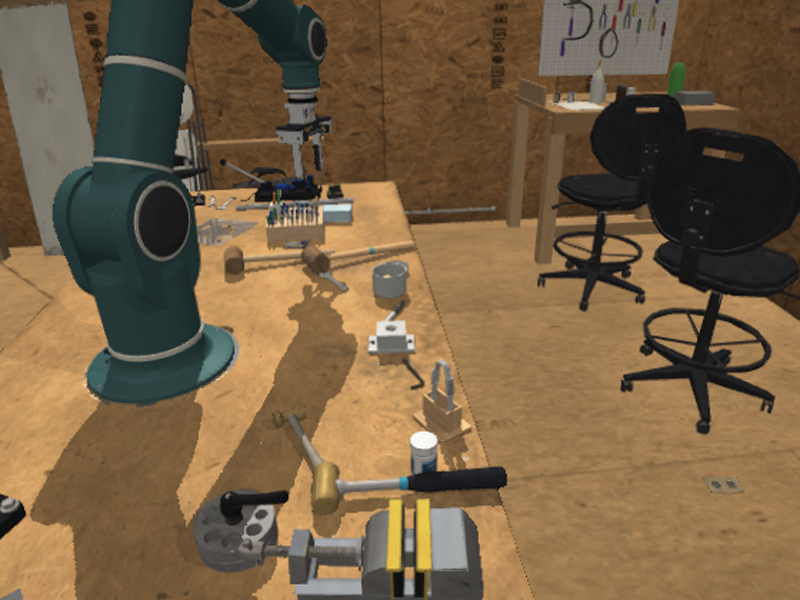

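Top view (800 px wide): stand at about (542,303), pot and stud at (258,322), holder bore at (401,335), jar at (608,329) right of the stand. The side view shows the tongs upright in the stand.

Run:
```python
from h import *
i=robot.camera_info('top');k=.7
for n,uv,z in(('stand_rim',(542,303),.05),('stand foot a',(514,300),.006),('b',(556,281),.006),('c',(524,327),.006),('stud',(258,324),.036),('potrim',(258,321),.055),('bore',(401,335),.04),('jar',(608,329),.061)):
    print(n,onz(i,(uv[0]*k,uv[1]*k),z).round(4))
w=robot.camera_info('wrist');R=cv2.Rodrigues(w['rvec'])[0];c=-R.T@w['tvec'];s=robot.get_state();T=np.array(s['tool_rot'])
print('cam in tool',T.T@(c-s['ee_pos']),'axes',(T.T@R.T).round(3))
for y in (0,.5,-.5):
    for p in((.7,-.2),(.7,.0),(.7,.25)):
        print(y,p,robot.ik([*p,.3],down(y)))
```

```text
stand_rim [ 0.5011 -0.2366  0.05  ]
stand foot a [ 0.5117 -0.1982  0.006 ]
b [ 0.5473 -0.2725  0.006 ]
c [ 0.4646 -0.2155  0.006 ]
stud [0.4559 0.2389 0.036 ]
potrim [0.4589 0.2352 0.055 ]
bore [ 0.4426 -0.0012  0.04  ]
jar [ 0.4586 -0.3436  0.061 ]
cam in tool [ 0.08510275  0.00030231 -0.16008778] axes [[-0.    -0.958 -0.287]
 [ 1.    -0.     0.001]
 [-0.001 -0.287  0.958]]
0 (0.7, -0.2) [-0.13148025  0.62942288  0.63303359  1.23547272 -0.36204185  1.38760692
  2.04357245]
0 (0.7, 0.0) [-0.2464715   0.52002409  0.31492796  1.31663085 -0.15918252  1.32937324
  1.63820445]
0 (0.7, 0.25) [-0.45146037  0.59717854  0.11535431  1.17072808 -0.06600138  1.37719476
  1.22757522]
0.5 (0.7, -0.2) [-0.04105085  0.59755185  0.46726577  1.2315375  -0.26155088  1.3709108
  2.47800914]
0.5 (0.7, 0.0) [-0.20140407  0.51406821  0.24393747  1.31470295 -0.12267936  1.32735906
  2.11252754]
0.5 (0.7, 0.25) [-0.39471099  0.59559714  0.01771262  1.16796064 -0.01012383  1.37811735
  1.69268723]
-0.5 (0.7, -0.2) [-0.15234848  0.63897638  0.67329072  1.23635807 -0.38745835  1.39294126
  1.56001755]
-0.5 (0.7, 0.0) [-0.3159775   0.53304246  0.42647136  1.31955615 -0.21792785  1.33460515
  1.17959375]
-0.5 (0.7, 0.25) [-0.4820595   0.59935874  0.16822847  1.17221211 -0.09639443  1.37750599
  0.74663127]
```

Run:
```python
from h import *
R=down(.447);ims=[]
for n,p in(('pot',(.457,.237)),('holder',(.4426,-.001)),('stand',(.501,-.237))):
    robot.move_ptp([*p,.24],R); robot.pause(.3)
    i=robot.camera_info('wrist');im=robot.grab_frame('wrist');np.save(f'{n}.npy',{'i':i,'im':im},allow_pickle=True)
    cv2.imwrite(f'pics/{n}.png',cv2.cvtColor(im,cv2.COLOR_RGB2BGR))
    ims.append(cv2.cvtColor(im,cv2.COLOR_RGB2BGR))
print(robot.get_state()['time'],robot.get_state()['qpos'],robot.get_state()['force'])
cv2.imwrite('pics/ph.png',cv2.resize(np.vstack([ims[0][60:360],ims[1][60:360]]),(560,600)))
```

```text
4.475 [ 0.03957365  0.29105445  0.42001115  1.78709895 -0.13257913  1.09083455
  2.5239887 ] [-0.45419778  0.01330922  0.06466458]
```

View pics/ph.png

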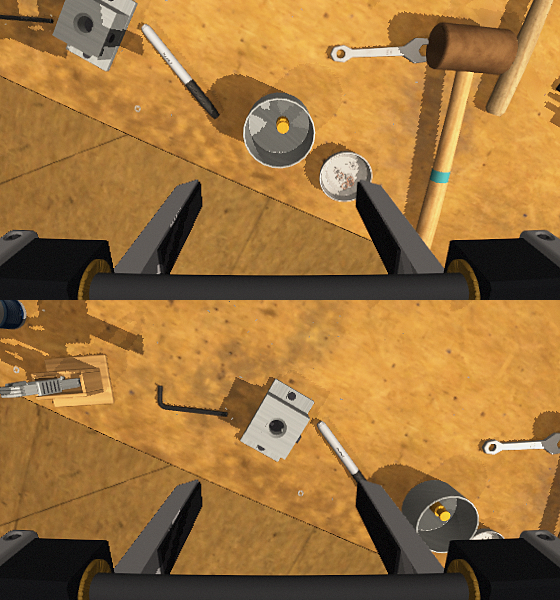

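View pics/stand.png

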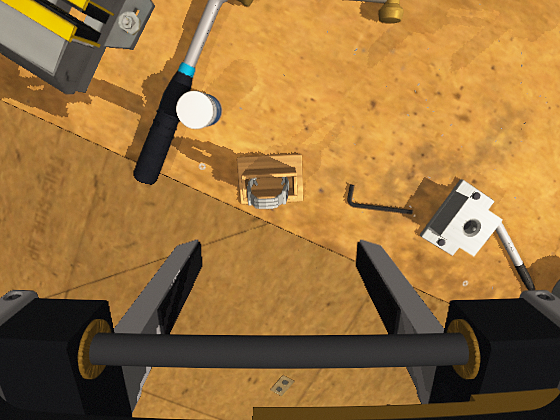

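Wrist pictures: stud head at about (283,185), bore at about (277,187), stand box almost aligned with the image axes around (270,180), so yaw 0.447 is close. I'll measure these on enlarged crops.

Run:
```python
from h import *
out=[]
for n,(u,v) in(('pot',(283,188)),('holder',(278,190)),('stand',(270,182))):
    d=np.load(f'{n}.npy',allow_pickle=True).item();im=cv2.cvtColor(d['im'],cv2.COLOR_RGB2BGR);i=d['i']
    hsv=cv2.cvtColor(im,cv2.COLOR_BGR2HSV)
    if n=='pot':
        m=cv2.inRange(hsv,(15,130,90),(35,255,255)); m[:150]=0;m[220:]=0;m[:,:260]=0;m[:,305:]=0
        ys,xs=np.nonzero(m);print('stud mask',xs.min(),xs.max(),ys.min(),ys.max(),xs.mean(),ys.mean())
    if n=='holder':
        m=(hsv[...,2]<110).astype(np.uint8);nn,l,st,ce=cv2.connectedComponentsWithStats(m)
        for k in range(1,nn):
            if st[k,4]>40 and abs(ce[k]-[277,187]).max()<15: print('bore',st[k],ce[k],onz(i,ce[k],.04).round(4))
    s=36 if n!='stand' else 45
    c=cv2.resize(im[v-s:v+s,u-s:u+s],(400,400) if n!='stand' else (400,400),interpolation=cv2.INTER_CUBIC)
    out.append(c)
    print(n,'crop origin',u-s,v-s,'scale',400/(2*s))
cv2.imwrite('pics/m1.png',np.hstack(out[:2]));cv2.imwrite('pics/m2.png',cv2.resize(out[2],(600,600),interpolation=cv2.INTER_CUBIC))
```

```text
stud mask 260 304 150 219 284.8235294117647 166.53882352941176
pot crop origin 247 152 scale 5.555555555555555
bore [269 180  17  15 199] [276.95477387 186.91959799] [ 0.4434 -0.0005  0.04  ]
holder crop origin 242 154 scale 5.555555555555555
stand crop origin 225 137 scale 4.444444444444445
```

View pics/m1.png

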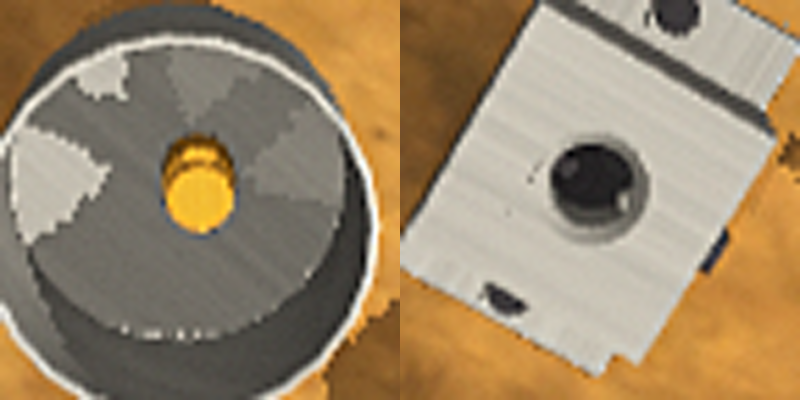

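View pics/m2.png

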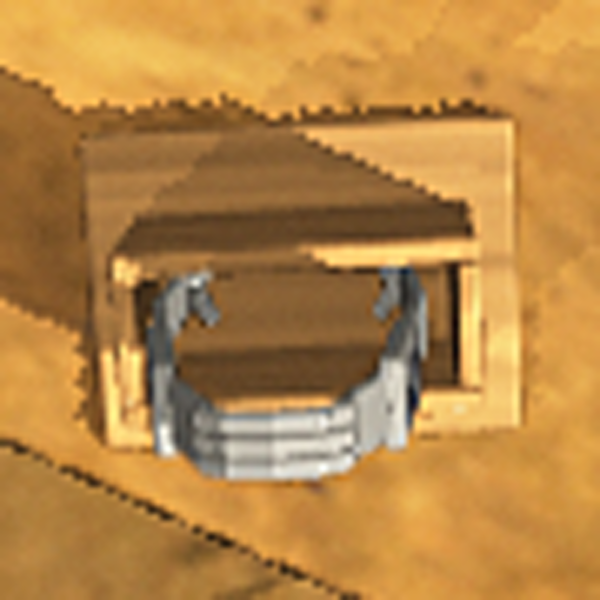

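Crops: head top centre at crop (200,199), bore mouth centre (198,188), stand rim outer corners about (115,258), (480,240), (487,413), (105,445), bow top centre about (280,443).

Run:
```python
from h import *
L=lambda n:np.load(f'{n}.npy',allow_pickle=True).item()['i']
print('stud',onz(L('pot'),(282.5,187.3),.038).round(4),'bore',onz(L('holder'),(277.1,187.3),.04).round(4))
i=L('stand');P=lambda u,v,z:onz(i,(225+u/6.667-.5,137+v/6.667-.5),z)
def yaw(a,b): d=a-b; return np.arctan2(-d[0],d[1])
TL,TR,BR,BL=[P(*c,.045) for c in((115,258),(480,240),(487,413),(105,445))]
print('rim',TL.round(4),TR.round(4),BR.round(4),BL.round(4),'mean',((TL+TR+BR+BL)/4).round(4))
print('yaws',yaw(TR,TL),yaw(BR,BL),np.linalg.norm(TR-TL),np.linalg.norm(TR-BR))
F=[P(*c,.006) for c in((85,140),(515,118),(522,428),(100,445))]
print('foot',np.mean(F,0).round(4),yaw(F[1],F[0]),yaw(F[2],F[3]),np.linalg.norm(F[0]-F[1]),np.linalg.norm(F[1]-F[2]))
print('bow',P(280,443,.119).round(4), 'platesbottomL/R',P(165,455,.1),P(398,445,.1))
tips=[P(205,285,.012),P(390,285,.012)];print('tips?',np.mean(tips,0),tips,yaw(tips[1],tips[0]))
```

```text
stud [0.4556 0.2433 0.038 ] bore [ 4.438e-01 -2.000e-04  4.000e-02]
rim [ 0.5059 -0.278   0.045 ] [ 0.4767 -0.2243  0.045 ] [ 0.503  -0.2098  0.045 ] [ 0.5365 -0.2664  0.045 ] mean [ 0.5055 -0.2446  0.045 ]
yaws 0.49776412011784266 0.5348722836212738 0.061148195269835594 0.029996582867008525
foot [ 0.5043 -0.2446  0.006 ] 0.4986976090405862 0.4900212921208235 0.07875930945009836 0.05883597072721843
bow [ 0.5026 -0.2461  0.119 ] platesbottomL/R [ 0.5167614  -0.25869859  0.1       ] [ 0.5007331  -0.22885249  0.1       ]
tips? [ 0.50355364 -0.2463817   0.012     ] [array([ 0.51090711, -0.26168851,  0.012     ]), array([ 0.49620017, -0.23107488,  0.012     ])] 0.44784909340559526
```

Run:
```python
from h import *
im=cv2.imread('pics/top0.png');i=robot.camera_info('top');hsv=cv2.cvtColor(im,cv2.COLOR_BGR2HSV)
m=cv2.inRange(hsv,(15,150,120),(35,255,255));m[:215]=0;m[238:]=0;m[:,:168]=0;m[:,194:]=0
ys,xs=np.nonzero(m);c=(xs.mean(),ys.mean());print('top stud',c,len(xs),onz(i,c,.036).round(4))
v=(hsv[...,2]<70).astype(np.uint8);v[:228]=0;v[241:]=0;v[:,:274]=0;v[:,289:]=0
ys,xs=np.nonzero(v);c=(xs.mean(),ys.mean());print('top bore',c,len(xs),onz(i,c,.038).round(4))
R=down(.495);p=np.array([.5035,-.2458,.0])
robot.gripper_to(.07)
robot.move_ptp(p+[0,0,.16],R)
print(robot.move_linear(p+[0,0,.082],velocity=.08,threshold=8))
robot.gripper_to(.0385)
s=robot.get_state();print(s['ee_pos'],s['opening'],s['force'],s['time'])
robot.move_linear(p+[0,0,.20],velocity=.08)
robot.pause(.3);s=robot.get_state();print(s['ee_pos'],s['opening'],s['force'],s['time'])
w=robot.camera_info('wrist');im=robot.grab_frame('wrist');np.save('hold.npy',{'i':w,'im':im},allow_pickle=True)
b=cv2.cvtColor(im,cv2.COLOR_RGB2BGR);cv2.imwrite('pics/hold.png',b)
sd=robot.grab_frame('side');sb=cv2.cvtColor(sd,cv2.COLOR_RGB2BGR)
u=proj(robot.camera_info('side'),s['ee_pos'])[0].astype(int);print(u)
cv2.imwrite('pics/holdv.png',np.hstack([b[:,60:480],cv2.resize(sb[u[1]-50:u[1]+70,u[0]-50:u[0]+50],(350,420))]))
```

```text
top stud (np.float64(179.8), np.float64(227.12)) 25 [0.4551 0.2408 0.036 ]
top bore (np.float64(280.6296296296296), np.float64(233.62962962962962)) 27 [ 0.4449 -0.001   0.038 ]
False
[ 0.50346387 -0.24574947  0.08194787] 0.03810850599757871 [-0.27883551  0.14632183 -1.00506261] 7.2583
[ 0.50345469 -0.24581435  0.19988108] 0.0385316967835934 [-0.40254174  0.8295954  -0.87531598] 9.1833
[309 218]
```

View pics/holdv.png

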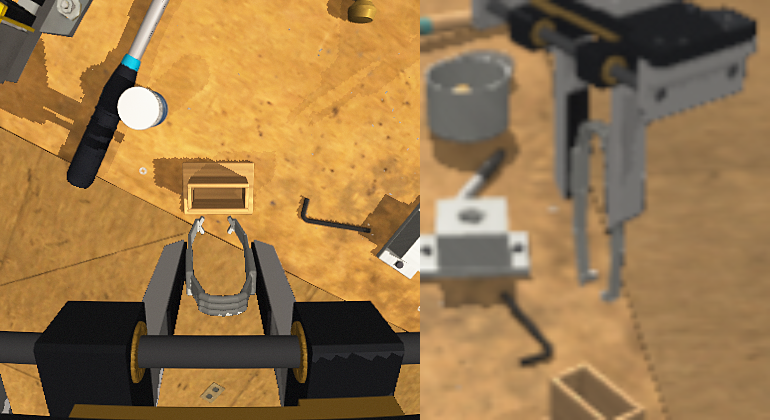

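The tongs hang upright, with tips in the wrist picture at about (260,222) and (292,222). Next I'll hover above the pot and compare tips and stud in one image.

Run:
```python
from h import *
R=down(.495)
robot.move_ptp([.4556,.242,.2],R)
robot.move_linear([.4556,.242,.155],velocity=.1)
robot.pause(.3);s=robot.get_state();print(s['ee_pos'],s['force'],s['time'])
w=robot.camera_info('wrist');im=robot.grab_frame('wrist');np.save('hov.npy',{'i':w,'im':im},allow_pickle=True)
b=cv2.cvtColor(im,cv2.COLOR_RGB2BGR);cv2.imwrite('pics/hov.png',b)
d=np.load('hold.npy',allow_pickle=True).item()
y=R[:,1]
for k,(q,p) in enumerate(((d['i'],np.array([.50345,-.24581,.19988])),(w,s['ee_pos']))):
    t=p-[0,0,.073];print('pred tips mid,+-13mm',proj(q,[t,t+.0133*y,t-.0133*y,p+[0,0,.037]]).round(1).tolist())
print('pred stud head',proj(w,[.4556,.2433,.038]).round(1))
a=cv2.cvtColor(d['im'],cv2.COLOR_RGB2BGR)[190:270,236:316]
c=b[170:250,236:316]
cv2.imwrite('pics/tips.png',np.hstack([cv2.resize(x,(400,400),interpolation=cv2.INTER_CUBIC) for x in(a,c)]))
```

```text
[0.45573682 0.24210006 0.15537151] [-0.41784432 -0.47458412 -1.67908791] 11.9667
pred tips mid,+-13mm [[276.7, 224.2], [294.1, 224.2], [259.3, 224.2], [275.3, 308.6]]
pred tips mid,+-13mm [[276.7, 224.1], [294.1, 224.1], [259.4, 224.1], [275.3, 308.6]]
pred stud head [[278.3 207.7]]
```

View pics/tips.png

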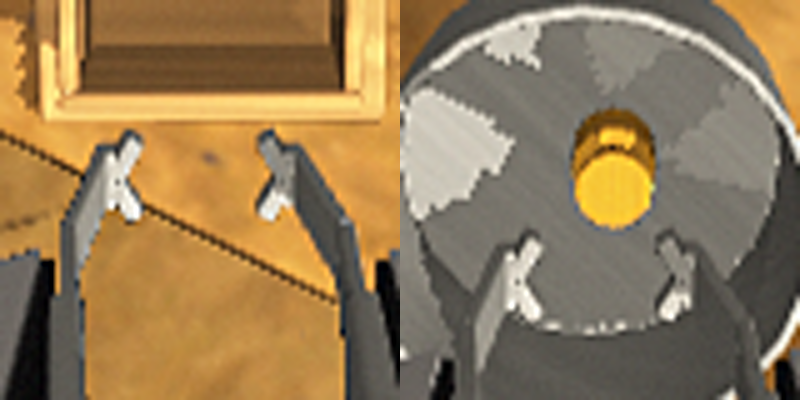

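Run:
```python
from h import *
R=down(.495);p=np.array([.4552,.2440,0])
robot.move_linear(p+[0,0,.15],velocity=.05)
print(robot.move_linear(p+[0,0,.1015],velocity=.04,threshold=4))
s=robot.get_state();print(s['ee_pos'],s['opening'],s['force'])
robot.gripper_to(.030);robot.pause(.2)
s=robot.get_state();print(s['ee_pos'],s['opening'],s['force'],s['time'])
robot.move_linear(p+[0,0,.20],velocity=.08);robot.pause(.2)
s=robot.get_state();print(s['ee_pos'],s['opening'],s['force'],s['time'])
h=np.array([.4434,.0005,0])
robot.move_ptp(h+[0,0,.18],R)
robot.move_linear(h+[0,0,.155],velocity=.08);robot.pause(.3)
s=robot.get_state();print(s['ee_pos'],s['opening'],s['force'],s['time'])
w=robot.camera_info('wrist');im=robot.grab_frame('wrist')
b=cv2.cvtColor(im,cv2.COLOR_RGB2BGR);cv2.imwrite('pics/bore1.png',b)
t=s['ee_pos']
print('pred tip mid, foot, bore(.4438,-.0002)',proj(w,[t-[0,0,.073],t-[0,0,.098],[.4438,-.0002,.04]]).round(1).tolist())
c=cv2.resize(b[160:260,226:326],(400,400),interpolation=cv2.INTER_CUBIC)
sb=cv2.cvtColor(robot.grab_frame('side'),cv2.COLOR_RGB2BGR)
u=proj(robot.camera_info('side'),t-[0,0,.06])[0].astype(int)
cv2.imwrite('pics/bore1v.png',np.hstack([c,cv2.resize(sb[u[1]-50:u[1]+50,u[0]-50:u[0]+50],(400,400),interpolation=cv2.INTER_CUBIC)]))
print(u)
```

```text
False
[0.45532266 0.24407236 0.1017209 ] 0.03834677759251065 [-0.00666625 -1.06036859 -1.47917771]
[0.45533805 0.24404809 0.10166017] 0.03390390443220788 [ 1.15815727 -0.10480451  1.93324883] 14.0833
[0.45511455 0.24393289 0.19972756] 0.03392745955658716 [-0.17944533 -0.37085693 -1.09342704] 15.6667
[0.4435414  0.00055022 0.15527726] 0.03395327911602028 [-0.39949943 -0.06084885 -0.42718551] 17.4
pred tip mid, foot, bore(.4438,-.0002) [[276.8, 224.1], [276.9, 214.0], [276.2, 207.8]]
[272 210]
```

View pics/bore1v.png

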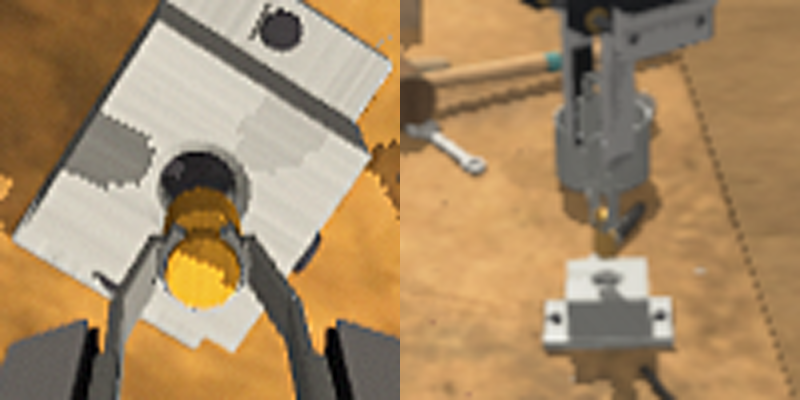

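Left crop: the stud is pinched by its neck with its axis at u≈276.8, level with the bore mouth centre (276.8). The side view shows it upright above the block. Inserting now with guarded steps.

Run:
```python
from h import *
h=np.array([.4437,.0002,0])
robot.move_linear(h+[0,0,.143],velocity=.05);robot.pause(.3)
f0=robot.get_state()['force'];print(f0)
print(robot.move_linear(h+[0,0,.1335],velocity=.015,threshold=5))
robot.pause(.1)
s=robot.get_state();print(s['ee_pos'],(s['force']-f0).round(2),np.round(s['moment'],2),s['opening'],s['time'])
```

```text
[ 0.30427813 -0.15705492 -1.47949808]
False
[4.43756243e-01 2.01859600e-04 1.33577228e-01] [-0.13 -0.19 -0.51] [ 0.05  0.   -0.05] 0.03419176949185205 19.075
```

Run:
```python
from h import *
h=np.array([.4437,.0002,0]);f0=np.array([.0,-.1,-1.4])
z=.1335
while z>.1195:
    z-=.001 if z>.1245 else .0005
    hit=robot.move_linear(h+[0,0,z],velocity=.01,threshold=7);robot.pause(.05)
    s=robot.get_state();f=(s['force']-f0).round(1);print(round(z,4),s['ee_pos'][2].round(5),f,s['opening'].round(5),hit,round(s['time'],2))
    if f[2]>9 or hit or abs(f[:2]).max()>8: break
```

```text
Traceback (most recent call last):
AttributeError: 'float' object has no attribute 'round'
```

```bash
cat > press.py <<'E'
from h import *
import sys
h=np.array([.4437,.0002,0]);f0=np.array([.0,-.1,-1.4])
z=robot.get_state()['ee_pos'][2];stop=float(sys.argv[1]);zmin=float(sys.argv[2])
while z>zmin:
    z-=.001 if z>.1245 else .0005
    hit=robot.move_linear(h+[0,0,z],velocity=.01,threshold=7);robot.pause(.05)
    s=robot.get_state();f=np.round(s['force']-f0,1);print(round(z,4),round(s['ee_pos'][2],5),f,round(s['opening'],5),hit,round(s['time'],2))
    if f[2]>stop or hit or abs(f[:2]).max()>8: break
E
python3 press.py 9 .1195
```

```text
0.1315 0.13147 [ 0.4  0.  -0.2] 0.03398 False 19.68
0.1305 0.13048 [ 1.  -1.4 -0.2] 0.03412 False 19.98
0.1295 0.12944 [-0.4 -1.6  0.2] 0.03424 False 20.27
0.1285 0.12846 [ 1.  -2.   0.7] 0.03419 False 20.57
0.1275 0.12743 [ 0.9 -0.9 -0.5] 0.03405 False 20.88
0.1265 0.12644 [ 0.6 -1.9  0.4] 0.03428 False 21.18
0.1255 0.12543 [ 0.2 -1.8  0.7] 0.03412 False 21.48
0.1245 0.12445 [ 0.  -2.   0.1] 0.03401 False 21.77
0.124 0.124 [ 1.  -1.4  0.5] 0.03424 False 22.07
0.1235 0.12347 [-0.6 -1.8  0.6] 0.03425 False 22.38
0.123 0.12296 [ 0.3 -2.   0.6] 0.03404 False 22.68
0.1225 0.12246 [ 0.4 -2.6  0.6] 0.03429 False 22.98
0.122 0.12197 [ 0.4 -2.   0.4] 0.03413 False 23.27
0.1215 0.12167 [-0.3 -1.7  6.9] 0.03379 False 23.57
0.121 0.12128 [-0.9 -1.8  8.2] 0.03399 False 23.88
0.1205 0.12084 [-0.7 -0.8  9.8] 0.03394 False 24.18
```

```bash
python3 press.py 12.5 .118; python3 -c "
from h import *
robot.pause(.3);s=robot.get_state();print(s['force'],s['time'])"
```

```text
0.1203 0.12074 [-1.1 -2.4 10.3] 0.03424 False 24.48
0.1198 0.12019 [-1.  -2.  10.4] 0.0343 False 24.77
0.1193 0.11971 [-0.8 -2.1 10.2] 0.03407 False 25.07
0.1188 0.11918 [-0.2 -3.  10.1] 0.03361 False 25.38
0.1183 0.11869 [-0.5 -2.7  9.3] 0.03377 False 25.68
0.1178 0.1184 [-0.1 -2.7 13.3] 0.03419 False 25.98
[-0.9179417  -3.43849171 12.88564896] 26.275
```

```bash
python3 press.py 12.9 .118
python3 - <<'E'
from h import *
robot.pause(.3);s=robot.get_state();print(s['force'],s['time'])
robot.gripper_to(.0385);robot.pause(.2)
s=robot.get_state();print(s['ee_pos'],s['force'],s['opening'],s['time'])
p=np.array(s['ee_pos'])
print(robot.move_linear(p+[0,0,.045],velocity=.05,threshold=6));robot.pause(.3)
s=robot.get_state();print(s['ee_pos'],s['force'],s['opening'],s['time'])
w=robot.camera_info('wrist');b=cv2.cvtColor(robot.grab_frame('wrist'),cv2.COLOR_RGB2BGR);cv2.imwrite('pics/after.png',b)
sb=cv2.cvtColor(robot.grab_frame('side'),cv2.COLOR_RGB2BGR);cv2.imwrite('pics/afters.png',sb)
t=np.array(s['ee_pos'])
print('pred tipmid',proj(w,[t-[0,0,.073]]),'head home .058 / 3mm up',proj(w,[[.4437,.0002,.058],[.4437,.0002,.061]]))
i=robot.camera_info('side');P=proj(i,[[.4437,.0002,.058],[.4437,.0002,.040],t-[0,0,.076],t]);print(P)
u=P[0].astype(int);print(u)
c=cv2.resize(b[160:260,226:326],(400,400),interpolation=cv2.INTER_CUBIC)
cv2.imwrite('pics/afterv.png',np.hstack([c,cv2.resize(sb[u[1]-50:u[1]+30,u[0]-40:u[0]+40],(400,400),interpolation=cv2.INTER_CUBIC)]))
E
```

```text
0.1179 0.11843 [-0.3 -3.6 11.5] 0.0342 False 26.57
[-0.25920715 -3.47589512 11.37296496] 26.875
[4.43636577e-01 3.09335699e-04 1.17897061e-01] [-0.52465799  1.16240262  3.04354286] 0.03831264869940517 27.3917
True
[4.42779977e-01 1.64354072e-04 1.22309792e-01] [-0.47541683  0.37856505 -0.63698795] 0.03875459640043321 28.0333
pred tipmid [[276.69321587 224.41122146]] head home .058 / 3mm up [[276.08717739 229.43407243]
 [276.05882362 230.88245066]]
[[272.95548545 222.81284443]
 [273.13085908 228.45940965]
 [272.74031043 226.51777904]
 [271.96674005 201.92644438]]
[272 222]
```

View pics/afterv.png

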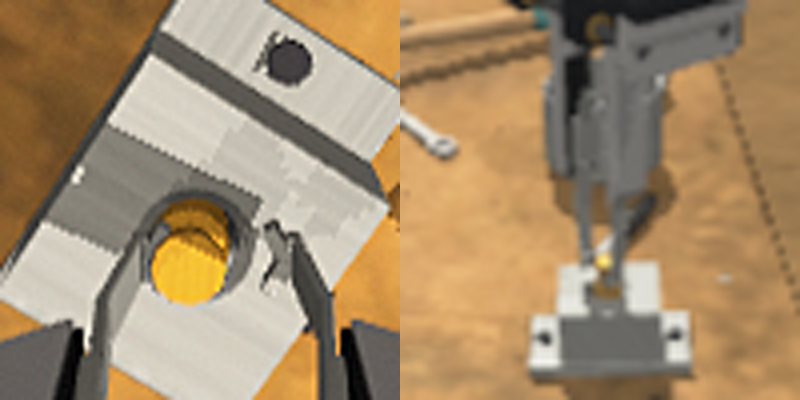

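Left crop: the stud sits in the bore, leaning slightly left with its head at crop (188,262). The left tip is close against it and the right one (265,262) has spare room. The side view shows it home (head at row 224, about as predicted). I'll shift the tongs 3 mm to centre on the head, then lift.

Run:
```python
from h import *
yt=down(.495)[:,1]
p=np.array(robot.get_state()['ee_pos'])-.003*yt
print(robot.move_linear(p,velocity=.02,threshold=6));robot.pause(.3)
s=robot.get_state();print(s['ee_pos'],s['force'])
hit=robot.move_linear(p+[0,0,.05],velocity=.04,threshold=6);robot.pause(.3)
s=robot.get_state();print(hit,s['ee_pos'],s['force'],s['opening'],s['time'])
w=robot.camera_info('wrist');b=cv2.cvtColor(robot.grab_frame('wrist'),cv2.COLOR_RGB2BGR);cv2.imwrite('pics/after2.png',b)
sb=cv2.cvtColor(robot.grab_frame('side'),cv2.COLOR_RGB2BGR);cv2.imwrite('pics/afters2.png',sb)
t=np.array(s['ee_pos'])
print('pred tipmid',proj(w,[t-[0,0,.073]]),'head home, foot-level bore mouth',proj(w,[[.4437,.0002,.058],[.4437,.0002,.040]]))
i=robot.camera_info('side');P=proj(i,[[.4437,.0002,.058],[.4437,.0002,.040],t-[0,0,.076],t]);print(P)
u=P[0].astype(int);print(u)
c=cv2.resize(b[160:260,226:326],(400,400),interpolation=cv2.INTER_CUBIC)
cv2.imwrite('pics/after2v.png',np.hstack([c,cv2.resize(sb[u[1]-50:u[1]+30,u[0]-40:u[0]+40],(400,400),interpolation=cv2.INTER_CUBIC)]))
```

```text
False
[ 0.44422035 -0.00243634  0.122344  ] [-0.68008025  0.48719427 -0.99384855]
False [ 0.44418784 -0.0025      0.17227205] [ 0.6097253  -0.2414136  -0.23578071] 0.03860137344339521 30.4333
pred tipmid [[276.68661192 224.35953117]] head home, foot-level bore mouth [[279.86552704 209.52986038]
 [279.78542475 203.89502813]]
[[272.95548545 222.81284443]
 [273.13085908 228.45940965]
 [272.83380881 210.95331058]
 [272.04630401 185.21866456]]
[272 222]
```

View pics/after2v.png

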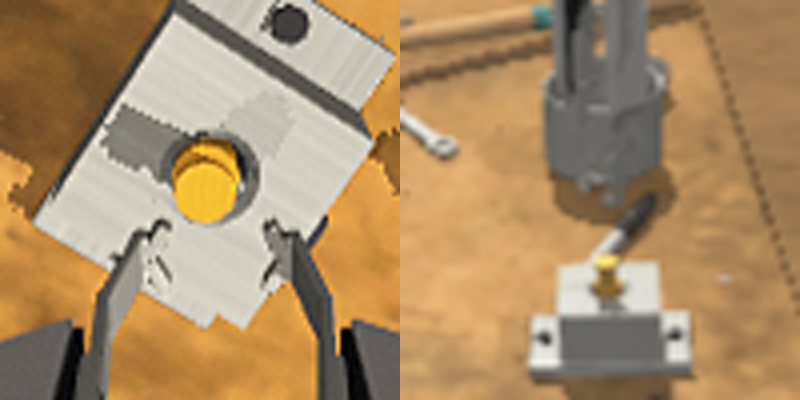

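The stud stands in the bore, clear of the tongs and leaning a few degrees, with its head at crop (206,187). The force trace leaves some doubt whether the 7–10 N stretch was the catch or the seat. I'll check by pressing on the head with the closed tongs: expected contact at TCP z≈0.134, stiff if home.

Run:
```python
from h import *
h=np.array([.4440,-.0004,0])
robot.gripper_to(.030);print(robot.get_state()['opening'])
robot.move_linear(h+[0,0,.139],velocity=.06);robot.pause(.2)
f0=np.array(robot.get_state()['force']);z=.139;print(f0)
while z>.127:
    z-=.0007
    hit=robot.move_linear(h+[0,0,z],velocity=.012,threshold=8);robot.pause(.05)
    s=robot.get_state();f=np.round(s['force']-f0,1);print(round(z,4),round(s['ee_pos'][2],5),f,round(s['opening'],4),hit,round(s['time'],2))
    if f[2]>10 or abs(f[:2]).max()>8: break
```

```text
0.03235580994411671
[ 0.62192754 -0.33686552 -0.76757986]
0.1383 0.13836 [-0.9 -0.1  0.6] 0.0326 False 32.02
0.1376 0.13758 [0.2 1.4 0.1] 0.0318 False 32.32
0.1369 0.13687 [-0.4  0.5  0.6] 0.0322 False 32.62
0.1362 0.13618 [-0.2  0.8 -1.1] 0.0323 False 32.92
0.1355 0.13548 [-0.7  0.7  0.1] 0.0324 False 33.22
0.1348 0.13477 [-1.2  0.9 -0.8] 0.0324 False 33.52
0.1341 0.13407 [-0.9  0.3  0.4] 0.0325 False 33.82
0.1334 0.13338 [-0.2  0.  -0.3] 0.0326 False 34.12
0.1327 0.13269 [-1.8  0.2 -0.6] 0.0324 False 34.42
0.132 0.13201 [0.5 1.5 0.5] 0.0323 False 34.72
0.1313 0.13166 [ 1.  -0.2  7.2] 0.0323 False 35.02
0.1306 0.13144 [-1.   0.6 15.3] 0.0323 False 35.32
```

Contact at 0.1318, stiff at once (7 then 15 N within 0.2 mm), so the stud is home. Returning the tongs.

Run:
```python
from h import *
R=down(.495)
p=np.array(robot.get_state()['ee_pos']);robot.move_linear([p[0],p[1],.2],velocity=.1)
q=np.array([.5043,-.2452,0])
robot.move_ptp(q+[0,0,.2],R)
robot.move_linear(q+[0,0,.135],velocity=.08);robot.pause(.2)
b=cv2.cvtColor(robot.grab_frame('wrist'),cv2.COLOR_RGB2BGR);cv2.imwrite('pics/ret.png',b)
s=robot.get_state();print(s['ee_pos'],s['force'],s['opening'],s['time'])
i=robot.camera_info('side');u=proj(i,np.array(s['ee_pos'])-[0,0,.06])[0].astype(int)
sb=cv2.cvtColor(robot.grab_frame('side'),cv2.COLOR_RGB2BGR);cv2.imwrite('pics/rets.png',sb)
cv2.imwrite('pics/retv.png',np.hstack([cv2.resize(b[160:260,226:326],(400,400),interpolation=cv2.INTER_CUBIC),cv2.resize(sb[u[1]-50:u[1]+50,u[0]-50:u[0]+50],(400,400),interpolation=cv2.INTER_CUBIC)]))
```

```text
[ 0.50446466 -0.24522535  0.13534072] [ 0.43749053  0.08872568 -0.89197031] 0.03229554542337891 38.3667
```

View pics/retv.png

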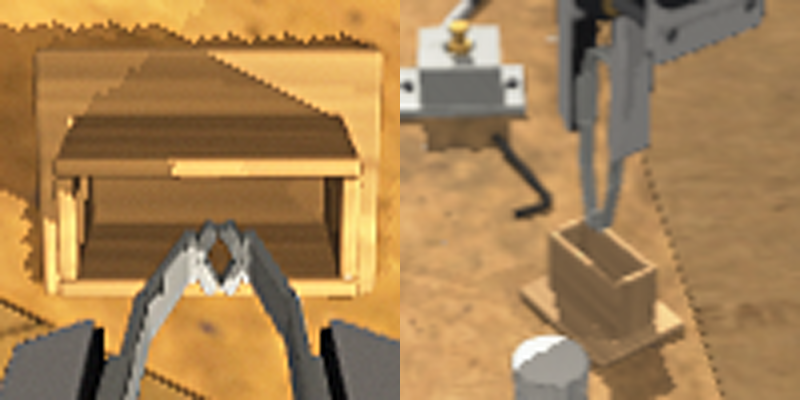

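Left crop: tips at (218,258) just above the rim, with the stand's opening centred about (208,228); allowing for height they are centred. Lowering.

Run:
```python
from h import *
q=np.array([.5043,-.2452,0])
print(robot.move_linear(q+[0,0,.088],velocity=.05,threshold=5))
print(robot.move_linear(q+[0,0,.077],velocity=.015,threshold=3.5))
s=robot.get_state();print(s['ee_pos'],s['force'],s['time'])
robot.gripper_to(.0385);robot.pause(.2);robot.gripper_to(.06);robot.pause(.4)
p=np.array(robot.get_state()['ee_pos'])
robot.move_linear(p+[0,0,.12],velocity=.06);robot.pause(.3)
s=robot.get_state();print(s['ee_pos'],s['force'],s['time'])
b=cv2.cvtColor(robot.grab_frame('wrist'),cv2.COLOR_RGB2BGR)
i=robot.camera_info('side');sb=cv2.cvtColor(robot.grab_frame('side'),cv2.COLOR_RGB2BGR)
u=proj(i,q+[0,0,.06])[0].astype(int)
cv2.imwrite('pics/endv.png',np.hstack([cv2.resize(b[110:250,206:346],(400,400),interpolation=cv2.INTER_CUBIC),cv2.resize(sb[u[1]-75:u[1]+45,u[0]-70:u[0]+50],(400,400),interpolation=cv2.INTER_CUBIC)]))
```

```text
False
True
[ 0.50452234 -0.24523152  0.07972097] [-1.39418111  0.28955935  7.43013907] 40.075
[ 0.50400871 -0.24498009  0.19930766] [-0.2779183   0.84726077  0.64726622] 44.0167
```

No more pictures can be viewed, so I'll check in numbers: the stand and stud regions against the initial side picture.

Run:
```python
from h import *
robot.move_linear([.42,-.245,.25],velocity=.1);robot.pause(.3)
i=robot.camera_info('side');a=cv2.imread('pics/side0.png');b=cv2.cvtColor(robot.grab_frame('side'),cv2.COLOR_RGB2BGR)
for z in(.119,.082,.05): print(z,proj(i,[.5037,-.2455,z]).round(1))
def cen(im):
    h=cv2.cvtColor(im,cv2.COLOR_BGR2HSV);m=(h[...,1]<60)&(h[...,2]>60)
    m=m[245:283,294:330];ys,xs=np.nonzero(m);r=[(int(y+245),round(float(xs[ys==y].mean()+294),1),int((ys==y).sum())) for y in range(0,38,5) if (ys==y).any()]
    return len(xs),ys.min()+245,xs.mean()+294,ys.mean()+245,r
print(cen(a));print(cen(b))
hs=cv2.cvtColor(b,cv2.COLOR_BGR2HSV);m=cv2.inRange(hs,(18,150,100),(35,255,255))[214:236,262:284];ys,xs=np.nonzero(m);print('stud',xs.mean()+262,ys.min()+214,ys.max()+214,proj(i,[[.4437,.0002,.058],[.4437,.0002,.04]]))
d=cv2.absdiff(a,b).max(2)>50
for n,p in(('jar',(.4586,-.3436,.03)),('marker',(.445,.085,.01)),('key',(.45,-.1,.005)),('dish',(.49,.33,.01))):
    u,v=proj(i,p)[0].astype(int);print(n,d[v-15:v+15,u-15:u+15].mean().round(3))
print(robot.get_state()['time'])
```

```text
0.119 [[309.4 251.7]]
0.082 [[309.1 265.9]]
0.05 [[308.9 277.6]]
(226, np.int64(252), np.float64(309.41150442477874), np.float64(266.96902654867256), [(255, 309.5, 8), (260, 308.5, 8), (265, 309.0, 10), (270, 310.2, 8), (275, 309.0, 8), (280, 311.2, 6)])
(222, np.int64(252), np.float64(308.8378378378378), np.float64(266.6036036036036), [(255, 308.1, 7), (260, 307.1, 7), (265, 308.5, 8), (270, 309.9, 8), (275, 308.9, 9), (280, 311.6, 5)])
stud 273.55555555555554 226 230 [[272.95548545 222.81284443]
 [273.13085908 228.45940965]]
jar 0.0
marker 0.091
key 0.0
dish 0.11
45.6
```

```bash
python3 -c "
from h import *
robot.sign_off();print(robot.get_state()['time'])"
```

```text
the job is handed in; nothing more can be done
the job is handed in; nothing more can be done
```

The job is handed in, at about 46 s of the 64 s allowed. With the tongs I took the stud by its neck out of the pot, pushed it into the holder bore, pressed it home and let it go. The tongs are back in their stand.

**Stud seated:** The first press rose to about 13 N on the tool, but part of that trace was ambiguous: it could have been the catch, the seat or the tongs slipping. I closed the tongs and pressed on the head as a check. It went stiff at once, 7 then 15 N within 0.2 mm, with the head top roughly 2 mm below the height I expected. I put that down to the tongs having slid about 2 mm in the grip, which the floor contact in the stand later supported. The seat force itself was not measured, only the tool force.

**Stud lean:** It leans by my estimate 4–5°, and the limit is about 7°.

**Release:** The first lift after letting go tripped the force guard, with one tip close to the stud. I shifted the tongs 3 mm sideways and lifted clear without further contact.

**Tongs:** In the side picture they stand in the same place and at the same height as at the start, within about 1 pixel. I checked this only in numbers, because the picture limit was used up.

**Bystanders:** The jar and the hex key show no change in the side picture. The patches at the marker and the dish changed by about 10 %, probably from shadows or the arm, and I did not examine them further.

**Less certain:** In the final check the stud's colour mask began about 3 pixels below the predicted head top. That does not suggest it stands proud, but it is a coarse measure.

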